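# Slide the long brass plate off the rack's edge and lay it on the oilstone

### The arm

A 6-joint arm with a two-finger parallel gripper is mounted at the origin on a cart in front of the work surface, level with it; the furniture and walls round the work are solid. World frame = base frame: x ahead of the robot, y to its left, z up, the work surface at z = 0. Lengths are in m, angles in rad, forces in N, time in s.
With the tool pointing down it reaches from about 0.275 to 0.85 m from the base axis. Payload 5.2 kg.
Tool frame: the origin (TCP) lies on the centre line of the jaws, within the pads' length; the fingertips stand ahead of it and the grasp point (between the pads) lies 8 mm behind it (r.tcp_to_tips is the z of the fingertips in the tool frame, in m); z points along the fingers, y is the line along which they close (so a half turn about z gives the same grasp; the last joint's range is limited). The gripper opens to 85 mm and grips with 20 to 120 N. Pads are 22 mm wide; open, the fingers measure 114 mm over their backs; the gripper's body (76 mm by 85 mm) begins 54 mm behind the grasp point. The pads swing forward as they close: fully open they stand 13 mm farther back than shut.
Start: joints at [1.103, 0.259, 1.535, -0, 1.348, -0.203], TCP at [0.144, 0.531, 0.242] pointing down, gripper open.
Joint ranges: [-3.14, 3.14], [-0.91, 2.08], [0.19, 2.58], [-1.22, 4.36], [0.22, 2.71], [-3.12, 3.12]. Speed limits (rad/s): [2.57, 2.57, 3.14, 3.14, 3.14, 3.14].

### API

Orientations are given as a unit quaternion [w, x, y, z].
In Python, from station import readout, capture, get_calibration, r gives the robot as it stands.
- The arm moves only by the tool step_arm, never from a script. Its argument "plan" is a list of rows, each an object with "translation": the shift along the world's x, y, z in cm, a list of three; "turn": the turn about the world's z in units of 6 degrees (1.0 is 6 degrees); "claw": the finger opening in cm, from 0 to 8.54. In form: [{"translation": [tx, ty, tz], "turn": turn, "claw": claw}, ...]. A call has 1 to 20 rows; each row shifts and turns the commanded pose from where the row before left it; what a row does not reach is not made up. A row lasts 1/8 s, in which the tool goes at most 62.5 mm and 10.7 degrees, less where a joint would pass 70% of its speed; a pose out of reach is approached as far as the arm can. A call is refused whole if a number of a shift passes 6.25 or a number of a turn 1, either way. A call with a gripper value outside its range is refused whole. The fingers move at their own pace and stop on an object; "grip_force" is the grip in N (left out, the last holds). Time passes only in rows, so rows that do not move let the fingers close. It gives the time, the measured TCP pose, the force, the opening and the grip force at its end, in the units of the state.
- readout.observe(): the state, without advancing time (a new reading comes with each control period).
- capture(name): name is "scene" or "top" or "wrist"; returns the picture (420x560x3 uint8, red, green, blue); there is no depth.
- get_calibration(name): a dict with "K" (3x3 intrinsics, pixels), "k1" (the pictures are not rectified: a ray, as slopes to the right and down, at radius r is drawn at 1 + k1 r^2 times it, then the intrinsics apply), "cam_to_world" (4x4, takes a point from camera to world coordinates). Camera axes: x right, y up, looking along -z (the intrinsics and any distortion apply to the point x, -y, -z); pixel columns grow to the right and rows downward; lengths in m; the calibration is good to about 2 mm. A picture is of the moment at which its call begins: read the wrist's pose just before it. get_calibration takes no time and is no camera call; for the wrist camera it gives the pose at the moment of the call.
- r.finish_job(): hands the job in; it is judged then, once.
The state is a dict: "clock": time; "qpos": joint angles; "qd": joint speeds; "joint_torque": joint torques, N m; "eef_pos": TCP position; "tcp_rot": TCP orientation; "ft_force": force on the tool from outside, world axes, zero at the start; "moment": the same for the moment, N m; "opening": opening from 0.0 (shut) to 1.0 (fully open); "grasp_force": force on a finger pad.
Only numpy, scipy, OpenCV 4.12 (cv2) and the standard library are available. Lean on these libraries where they do the work, as an engineer would, in place of code of your own. Each camera call takes 0.05 s, during which the arm holds its last target. There are 200 camera calls.

### The job

Two thin brass plates lie in the two lanes of the wooden rack, where strips beside them keep fingers from their edges. Slide the longer plate along its lane towards the robot until its end sticks out over the rack's open front edge, pinch that end by its two sides and lift the plate away. Lay it flat on top of the oilstone, centred and lengthwise along it, and let go; leave the shorter plate in its lane.

Things in the scene. Friction and masses are not known exactly. Their poses are not given: they have to be found in the camera images.
- long_plate: the longer brass plate, 110 x 60 x 3 mm, 0.11 to 0.23 kg, loose in one lane of the rack (either lane), its near end 13 to 25 mm behind the rack's front edge; origin at the centre of its underside, x along its length (-x end towards the front edge), z up. It slides easily (friction 0.25): closed fingertips pressed on it at 6 to 20 N drag it; it tips past 55 mm of overhang
- short_plate: the shorter brass plate, 75 x 60 x 3 mm, lying loose in the other lane; to be left there; origin and axes likewise
- rack: fixed wooden rack, 140 x 146 mm; origin at the centre of its underside, x along the lanes, away from the robot. Two lanes 64 mm wide, centred at y = +35 and -35 mm, floors 45 mm above the bench, open at both ends; wooden strips 6 mm wide beside the lanes stand 6 mm above the floors (3 mm above the plates)
- rack_front (a point): middle of the rack's front edge, at the height of the lane floors; x = -70 mm, z = 45 mm in the rack's frame, same axes. A plate's end must stick out past it, towards the robot
- stone_top (a point): centre of the top face of the oilstone (grey stone, reddish wood base, fixed on the bench left of the rack); top face 24 mm above the bench, 100 mm long along this frame's y, 36 mm wide along x; base 108 x 44 mm, 10 mm high, so the plate lying on it overhangs both long sides and fingers have room there
Not all that is in view belongs to the job. Leave any pink look-alike of the part that bears stone_top alone.

How it is judged:
On the way:
1. the long plate lies flat in its lane with more than 15 mm of it sticking out over the rack's front edge (x of long_plate in the frame of rack between -0.075 and -0.03 m and z of long_plate in the frame of rack between 0.042 and 0.048 m and angle between long_plate's own z axis and vertical below 0.06 rad), for 0.2 s.
At the end, for the whole second after the job is handed in: the long plate rests flat on the oilstone's top face, its centre within 20 mm of the stone's centre, its length within 15 degrees of the stone's length, released and at rest; the short plate is within 30 mm of where it began (horizontal distance between long_plate and stone_top below 0.02 m and z of long_plate in the frame of stone_top between -0.003 and 0.003 m and angle between long_plate's own z axis and vertical below 0.07 rad and angle between the x axis of long_plate and the y axis of stone_top, either way round below 0.26 rad and linear speed of long_plate below 0.02 m/s and distance of short_plate from where it was at the start of the episode below 0.03 m); the robot touches nothing.
It fails at once if the short plate is moved more than 30 mm (distance of short_plate from where it was at the start of the episode above 0.03 m).
It also fails if it takes over 40 s, if anything falls off the work surface, if the arm or the gripper's body presses on something with over 40 N, if the wrist force passes 120 N, or if a joint passes its speed limit or range.

## Working session

There is one attempt and no reset: what is moved stays moved. The work goes in short steps, Python scripts to look and compute and a tool call to move; the robot and the scene stay as the last step left them, time stands still between calls to the robot, and variables do not carry over. Pictures are saved under pics/ and viewed, at most 10 in all, crops included, and the job is handed in when it is done.

Besides the shell and the picture viewer there is one more tool, called after "Emit:" as name(argument=value, ...), one argument or row to a line, values as JSON. step_arm: Moves the arm, as the interface text tells. Its arguments: {"type":"object","properties":{"plan":{"type":"array","items":{"type":"object","properties":{"translation":{"type":"array","items":{"type":"number"}},"turn":{"type":"number"},"claw":{"type":"number"}}}},"grip_force":{"type":"number"}},"required":["plan"]}

```bash
mkdir -p pics
cat > h.py <<'E'
import numpy as np, cv2
from station import readout, capture, get_calibration, r
def save(n,img): cv2.imwrite('pics/'+n,img[:,:,::-1])
def ray(cal,uv):
    K=np.array(cal['K']);D=np.array([cal['k1'],0,0,0,0.])
    p=cv2.undistortPoints(np.array(uv,float).reshape(-1,1,2),K,D).reshape(-1,2)
    d=np.c_[p[:,0],-p[:,1],-np.ones(len(p))]
    T=np.array(cal['cam_to_world']);return T[:3,3],d@T[:3,:3].T
def onz(cal,uv,z):
    o,d=ray(cal,uv);return o+d*((z-o[2])/d[:,2])[:,None]
E
python3 - <<'E'
from h import *
a=capture('top');b=capture('scene')
np.save('top.npy',a)
save('t0.png',a);save('s0.png',b)
s=readout.observe();print(s['clock'],s['eef_pos'],s['tcp_rot'],s['opening'],r.tcp_to_tips)
print(get_calibration('top'))
E
```

```text
0.1 [0.14371505 0.53042892 0.2415431 ] [-2.85766953e-04  1.32027917e-01  9.91245640e-01 -7.93066692e-04] 1.0025679317172898 0.011
{'K': array([[452.53536824,   0.        , 282.67514146],
       [  0.        , 452.53536824, 208.32945455],
       [  0.        ,   0.        ,   1.        ]]), 'k1': 0.03116832761209485, 'cam_to_world': array([[-0.02933235,  0.99498644, -0.09561167,  0.41885833],
       [-0.99924194, -0.03163766, -0.0226848 ,  0.03227903],
       [-0.025596  ,  0.09487379,  0.99516019,  0.89054047],
       [ 0.        ,  0.        ,  0.        ,  1.        ]])}
```

View pics/t0.png

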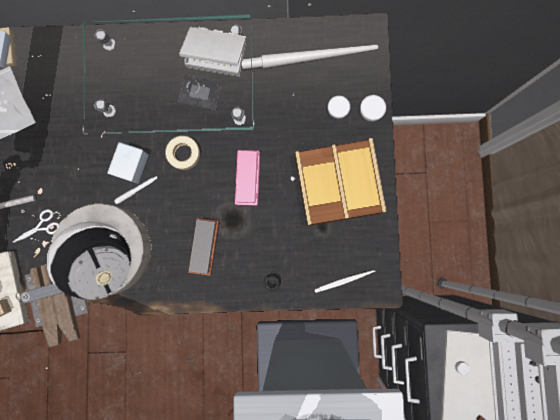

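View pics/s0.png

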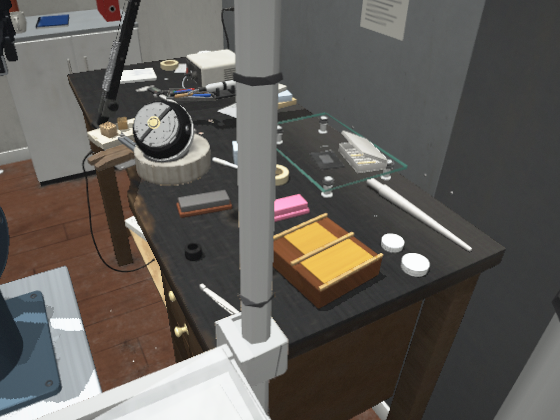

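Top view: the rack is around (341,181), with its open front edge facing down towards the robot. There are two stone candidates: grey stone on a reddish base at (203,247), which fits the description, and a pink look-alike at (247,178), which I'll leave alone. The plates look like the left lane (322,184) and the right lane (361,178). I'll confirm both in an enlarged crop.

Run:
```python
from h import *
a=np.load('top.npy');c=a[130:285,180:395]
save('c0.png',cv2.resize(c,None,fx=3.7,fy=3.7,interpolation=cv2.INTER_CUBIC))
cal=get_calibration('top')
hsv=cv2.cvtColor(a,cv2.COLOR_RGB2HSV)
for p in [(322,184),(361,178),(310,160),(318,215),(203,245),(214,250),(341,181)]: print(p,hsv[p[1],p[0]])
def rects(m,z,n):
    cs,_=cv2.findContours(m.astype(np.uint8),cv2.RETR_EXTERNAL,cv2.CHAIN_APPROX_NONE)
    for c in sorted(cs,key=cv2.contourArea)[::-1][:n]:
        b=cv2.boxPoints(cv2.minAreaRect(c));w=onz(cal,b,z)
        print(z,b.round(1).tolist(),w[:,:2].round(4).tolist(),'cen',w.mean(0).round(4), 'sides',np.linalg.norm(w-np.roll(w,1,0),axis=1).round(4))
yel=(hsv[...,0]>18)&(hsv[...,0]<26)&(hsv[...,1]>150)&(hsv[...,2]>170); yel[:, :290]=0
rects(yel,.048,2)
g=(hsv[...,1]<40)&(hsv[...,2]>75)&(hsv[...,2]<160);g[:215]=0;g[280:]=0;g[:,:180]=0;g[:,225:]=0
rects(g,.024,2)
```

```text
(322, 184) [ 21 118 240]
(361, 178) [ 21 118 239]
(310, 160) [ 10 133 155]
(318, 215) [ 12 134 147]
(203, 245) [160   5 149]
(214, 250) [  9 127  90]
(341, 181) [ 19  90 216]
0.024 [[187.5, 270.5], [195.1999969482422, 218.89999389648438], [215.1999969482422, 221.89999389648438], [207.5, 273.5]] [[0.389, 0.2369], [0.487, 0.2212], [0.48, 0.1826], [0.3822, 0.1988]] cen [0.4345 0.2099 0.024 ] sides [0.0387 0.0992 0.0392 0.0991]
0.024 [[219.0, 221.0], [224.0, 221.0], [224.0, 236.0], [219.0, 236.0]] [[0.4815, 0.1753], [0.4812, 0.1656], [0.4524, 0.1661], [0.4527, 0.1757]] cen [0.467  0.1707 0.024 ] sides [0.0288 0.0096 0.0288 0.0096]
```

View pics/c0.png

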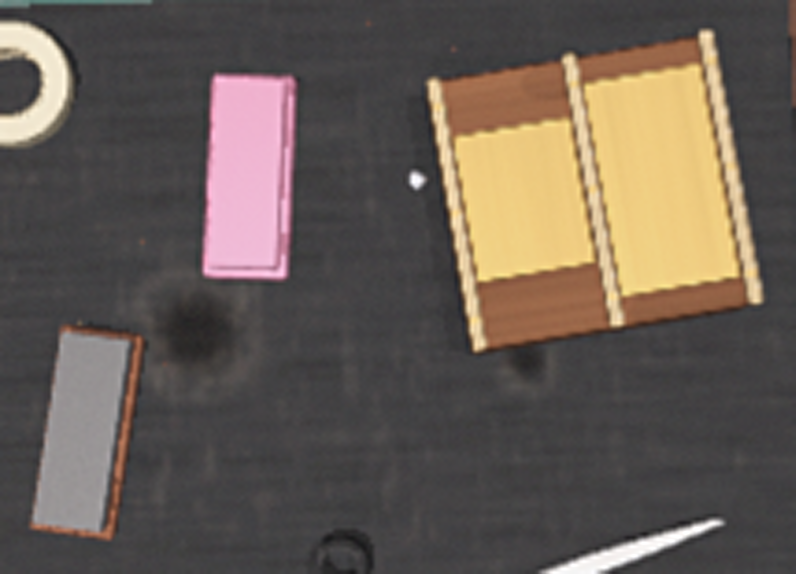

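The crop shows the right lane holding the long plate, with corners at (585,85), (700,65), (740,275) and (622,297). The left lane holds the short plate. The grey stone on the reddish base, centred at crop (85,430), is the target.

Run:
```python
from h import *
a=np.load('top.npy');cal=get_calibration('top')
hsv=cv2.cvtColor(a,cv2.COLOR_RGB2HSV)
m=(abs(hsv[...,0].astype(int)-21)<4)&(hsv[...,1]>105)&(hsv[...,2]>200);m[:,:290]=0;m[:130]=0;m[230:]=0;m[:,395:]=0
m=cv2.morphologyEx(m.astype(np.uint8),cv2.MORPH_OPEN,np.ones((5,5)))
cs,_=cv2.findContours(m,cv2.RETR_EXTERNAL,cv2.CHAIN_APPROX_NONE)
for c in sorted(cs,key=cv2.contourArea)[::-1][:2]:
    w=onz(cal,c.reshape(-1,2),.048)[:,:2]
    (cx,cy),s,ang=cv2.minAreaRect((w*1000).astype(np.float32));print(cx,cy,s,ang)
    print(np.round(cv2.boxPoints(((cx,cy),s,ang))))
# rack front edge corners (strips tops z=.051; crop px)
f=np.array([[472,347],[480,352],[760,302],[612,327]])/3.7+[180,130]
print(onz(cal,f,.045).round(4))
# stone
print(onz(cal,np.array([[62,331],[130,337],[101,536],[33,527]])/3.7+[180,130],.024).round(4))
print(readout.observe()['clock'])
```

```text
552.0372314453125 -91.27879333496094 (109.27701568603516, 59.14705276489258) 7.802862167358398
[[ 494.  -69.]
 [ 502. -128.]
 [ 610. -113.]
 [ 602.  -55.]]
544.1309204101562 -21.823379516601562 (74.0487060546875, 59.03254699707031) 7.613968849182129
[[504.   3.]
 [511. -56.]
 [585. -46.]
 [577.  12.]]
[[ 0.4696  0.0059  0.045 ]
 [ 0.467   0.002   0.045 ]
 [ 0.4879 -0.1396  0.045 ]
 [ 0.4775 -0.0649  0.045 ]]
[[0.4858 0.2182 0.024 ]
 [0.4816 0.1827 0.024 ]
 [0.3796 0.1992 0.024 ]
 [0.3852 0.2342 0.024 ]]
0.1
```

Emit:
step_arm(
  plan=[
    {"translation": [0,0,4],"turn": 0,"claw": 0},
    {"translation": [0,0,4],"turn": 0,"claw": 0},
    {"translation": [0,0,4],"turn": 0,"claw": 0},
    {"translation": [2.7,-3.9,0],"turn": 0.24,"claw": 0},
    {"translation": [2.7,-3.9,0],"turn": 0.24,"claw": 0},
    {"translation": [2.7,-3.9,0],"turn": 0.24,"claw": 0},
    {"translation": [2.7,-3.9,0],"turn": 0.24,"claw": 0},
    {"translation": [2.7,-3.9,0],"turn": 0.24,"claw": 0},
    {"translation": [2.7,-3.9,0],"turn": 0.24,"claw": 0},
    {"translation": [2.7,-3.9,0],"turn": 0.24,"claw": 0},
    {"translation": [2.7,-3.9,0],"turn": 0.24,"claw": 0},
    {"translation": [2.7,-3.9,0],"turn": 0.24,"claw": 0},
    {"translation": [2.7,-3.9,0],"turn": 0.24,"claw": 0},
    {"translation": [2.7,-3.9,0],"turn": 0.24,"claw": 0},
    {"translation": [2.7,-3.9,-2],"turn": 0.24,"claw": 0},
    {"translation": [2.7,-3.9,-3],"turn": 0.24,"claw": 0},
    {"translation": [2.7,-3.9,-4],"turn": 0.24,"claw": 0},
    {"translation": [2.7,-3.9,-4],"turn": 0.24,"claw": 0},
    {"translation": [2.3,-3.4,-3],"turn": 0.22,"claw": 0},
    {"translation": [0,0,0],"turn": 0,"claw": 0},
  ],
)

```text
clock: 2.6
eef_pos: [0.5711, -0.0902, 0.1982]
tcp_rot: [-0.003, -0.066, 0.998, 0.001]
ft_force: [-0.3, 0.6, 0.2]
opening: 0.001
grasp_force: 0.0
```

Emit:
step_arm(
  plan=[
    {"translation": [0,0,-4],"turn": 0,"claw": 0},
    {"translation": [0,0,-4],"turn": 0,"claw": 0},
    {"translation": [0,0,-3],"turn": 0,"claw": 0},
    {"translation": [0,0,-1.6],"turn": 0,"claw": 0},
    {"translation": [0,0,-0.4],"turn": 0,"claw": 0},
    {"translation": [0,0,0],"turn": 0,"claw": 0},
  ],
)

```text
clock: 3.35
eef_pos: [0.5726, -0.0882, 0.0733]
tcp_rot: [0.001, -0.068, 0.998, -0.0]
ft_force: [0.2, -0.8, 0.4]
opening: -0.001
grasp_force: 0.0
```

Run:
```python
from h import *
save('w0.png',capture('wrist'));s=readout.observe();print(s['eef_pos'],s['ft_force'])
```

```text
[ 0.57278591 -0.08830263  0.07361721] [ 0.51709451  0.08586451 -0.48331972]
```

View pics/w0.png

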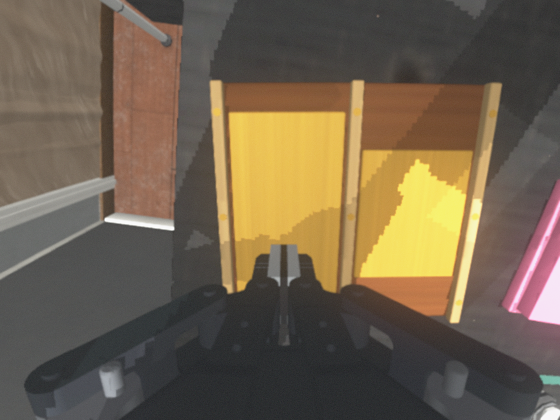

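The wrist view, with the front edge at the top, shows the closed tips at (284,250) above the long plate, which spans columns 230–345. They're centred in the lane and clear of the strips. Next I'll come down gently.

Emit:
step_arm(
  plan=[
    {"translation": [0,0,-0.7],"turn": 0,"claw": 0},
    {"translation": [0,0,-0.4],"turn": 0,"claw": 0},
    {"translation": [0,0,-0.2],"turn": 0,"claw": 0},
    {"translation": [0,0,-0.1],"turn": 0,"claw": 0},
    {"translation": [0,0,0],"turn": 0,"claw": 0},
  ],
)

```text
clock: 4.03
eef_pos: [0.5722, -0.0883, 0.0591]
tcp_rot: [0.0, -0.068, 0.998, -0.0]
ft_force: [-0.8, 0.5, 5.3]
opening: 0.001
grasp_force: 2.7
```

Emit:
step_arm(
  plan=[
    {"translation": [0,0,-0.1],"turn": 0,"claw": 0},
    {"translation": [0,0,0],"turn": 0,"claw": 0},
  ],
)

```text
clock: 4.28
eef_pos: [0.5727, -0.0885, 0.0591]
tcp_rot: [0.001, -0.068, 0.998, -0.0]
ft_force: [-2.7, 1.2, 10.9]
opening: -0.001
grasp_force: 5.6
```

Emit:
step_arm(
  plan=[
    {"translation": [-0.4,-0.05,0],"turn": 0,"claw": 0},
    {"translation": [-0.5,-0.07,0],"turn": 0,"claw": 0},
    {"translation": [-0.5,-0.07,0],"turn": 0,"claw": 0},
    {"translation": [-0.5,-0.07,0],"turn": 0,"claw": 0},
    {"translation": [0,0,0],"turn": 0,"claw": 0},
  ],
)

```text
clock: 4.9
eef_pos: [0.5545, -0.0915, 0.059]
tcp_rot: [0.002, -0.067, 0.998, -0.001]
ft_force: [0.3, 0.2, 9.1]
opening: -0.001
grasp_force: 4.3
```

```bash
cat > p.py <<'E'
from h import *
a=capture('top');cal=get_calibration('top')
hsv=cv2.cvtColor(a,cv2.COLOR_RGB2HSV)
m=(abs(hsv[...,0].astype(int)-21)<4)&(hsv[...,1]>105)&(hsv[...,2]>200);m[:,:290]=0;m[:130]=0;m[250:]=0;m[:,395:]=0
m=cv2.morphologyEx(m.astype(np.uint8),cv2.MORPH_OPEN,np.ones((5,5)))
cs,_=cv2.findContours(m,cv2.RETR_EXTERNAL,cv2.CHAIN_APPROX_NONE)
for c in sorted(cs,key=cv2.contourArea)[::-1][:3]:
    w=onz(cal,c.reshape(-1,2),.048)[:,:2]
    (cx,cy),s,ang=cv2.minAreaRect((w*1000).astype(np.float32));print(cx,cy,s,ang)
    print(np.round(cv2.boxPoints(((cx,cy),s,ang))).tolist())
save('t_last.png',a)
E
python3 p.py
```

```text
551.32421875 -12.704456329345703 (48.84410095214844, 60.696571350097656) 88.13054656982422
[[520.0, -36.0], [581.0, -38.0], [582.0, 11.0], [522.0, 13.0]]
```

```bash
cat > w.py <<'E'
from h import *
import sys
cal=get_calibration('wrist');a=capture('wrist');save(sys.argv[1],a)
hsv=cv2.cvtColor(a,cv2.COLOR_RGB2HSV)
for x in (265,285,305):
    col=hsv[:240,x].astype(int)
    y=np.where((col[:,0]>18)&(col[:,0]<28)&(col[:,1]>150)&(col[:,2]>110))[0]
    print(x,y[:1],onz(cal,[[x,y[0]]],.048).round(4), onz(cal,[[x,80]],.045).round(4))
E
python3 w.py w1.png
```

```text
265 [113] [[ 0.481  -0.1101  0.048 ]] [[ 0.4664 -0.1121  0.045 ]]
285 [112] [[ 0.4793 -0.101   0.048 ]] [[ 0.4652 -0.103   0.045 ]]
305 [112] [[ 0.478  -0.0919  0.048 ]] [[ 0.4639 -0.0939  0.045 ]]
```

View pics/w1.png

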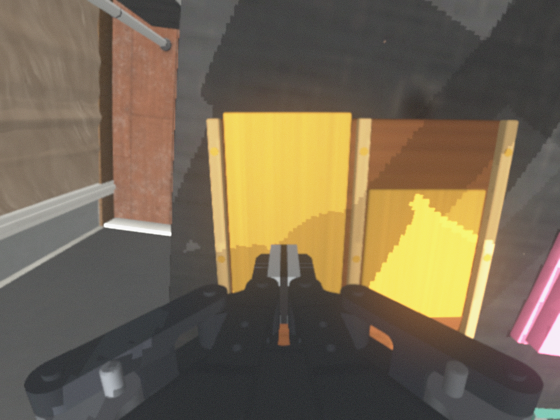

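The plate follows the fingers: its near end at row 112 is now just past the front edge at row ~121. I'll drag it another 36 mm.

Emit:
step_arm(
  plan=[
    {"translation": [-0.5,-0.07,0],"turn": 0,"claw": 0},
    {"translation": [-0.6,-0.08,0],"turn": 0,"claw": 0},
    {"translation": [-0.6,-0.08,0],"turn": 0,"claw": 0},
    {"translation": [-0.6,-0.08,0],"turn": 0,"claw": 0},
    {"translation": [-0.6,-0.08,0],"turn": 0,"claw": 0},
    {"translation": [-0.6,-0.08,0],"turn": 0,"claw": 0},
    {"translation": [0,0,0],"turn": 0,"claw": 0},
    {"translation": [0,0,0],"turn": 0,"claw": 0},
  ],
)

```text
clock: 6.0
eef_pos: [0.5195, -0.0963, 0.059]
tcp_rot: [0.002, -0.068, 0.998, -0.001]
ft_force: [-0.8, -0.6, 9.5]
opening: 0.001
grasp_force: 5.0
```

```bash
python3 w.py w2.png
```

```text
265 [113] [[ 0.4459 -0.1149  0.048 ]] [[ 0.4314 -0.1169  0.045 ]]
285 [113] [[ 0.4447 -0.1058  0.048 ]] [[ 0.4301 -0.1078  0.045 ]]
305 [113] [[ 0.4434 -0.0967  0.048 ]] [[ 0.4289 -0.0987  0.045 ]]
```

View pics/w2.png

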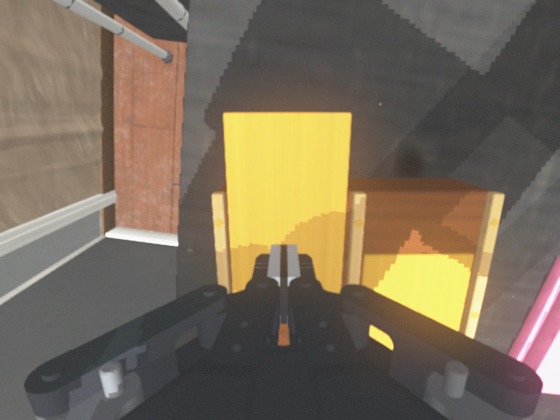

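The plate now sticks out from row 191 (the front edge) to row 113, about 37 mm, and sits straight. Next: lift off, move to its end, open, and go down.

Emit:
step_arm(
  plan=[
    {"translation": [0,0,0.5],"turn": 0,"claw": 0},
    {"translation": [0,0,2.5],"turn": 0,"claw": 0},
    {"translation": [0,0,3],"turn": 0,"claw": 8.5},
    {"translation": [-2,-0.2,0],"turn": 0,"claw": 8.5},
    {"translation": [-2,-0.2,0],"turn": 0,"claw": 8.5},
    {"translation": [-1.85,-0.24,0],"turn": 0,"claw": 8.5},
    {"translation": [0,0,0],"turn": 0,"claw": 8.5},
    {"translation": [0,0,0],"turn": 0,"claw": 8.5},
    {"translation": [0,0,0],"turn": 0,"claw": 8.5},
    {"translation": [0,0,0],"turn": 0,"claw": 8.5},
  ],
)

```text
clock: 7.3
eef_pos: [0.4599, -0.1018, 0.1172]
tcp_rot: [0.0, -0.068, 0.998, 0.0]
ft_force: [-0.4, -0.1, -1.0]
opening: 0.996
grasp_force: 0.0
```

```bash
python3 w.py w3.png; python3 p.py
```

```text
265 [204] [[ 0.4453 -0.1169  0.048 ]] [[ 0.3641 -0.1269  0.045 ]]
285 [204] [[ 0.4434 -0.1029  0.048 ]] [[ 0.3623 -0.1141  0.045 ]]
305 [204] [[ 0.4415 -0.089   0.048 ]] [[ 0.3606 -0.1014  0.045 ]]
544.0056762695312 -21.879024505615234 (73.75467681884766, 59.573150634765625) 7.686923980712891
[[503.0, 3.0], [511.0, -56.0], [585.0, -46.0], [577.0, 13.0]]
539.780029296875 -72.0586929321289 (14.918559074401855, 18.997690200805664) 87.61064910888672
[[530.0, -79.0], [549.0, -80.0], [550.0, -65.0], [531.0, -64.0]]
```

View pics/w3.png

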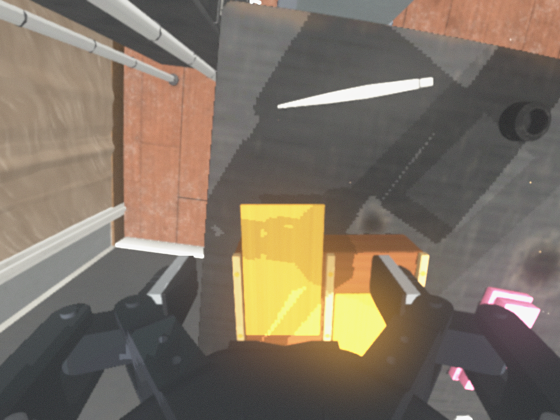

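The open fingers at (172,280) and (395,280) straddle the plate, columns 240–326, and are centred on it. Its near end is at x≈0.444. Lower, then pinch.

Emit:
step_arm(
  grip_force=60,
  plan=[
    {"translation": [0,0,-3],"turn": 0,"claw": 8.5},
    {"translation": [0,0,-2.5],"turn": 0,"claw": 8.5},
    {"translation": [0,0,-1.6],"turn": 0,"claw": 8.5},
    {"translation": [0,0,-1],"turn": 0,"claw": 8.5},
    {"translation": [0,0,0],"turn": 0,"claw": 8.5},
    {"translation": [0,0,0],"turn": 0,"claw": 7},
    {"translation": [0,0,0],"turn": 0,"claw": 6.5},
    {"translation": [0,0,0],"turn": 0,"claw": 6.2},
    {"translation": [0,0,0],"turn": 0,"claw": 5.5},
    {"translation": [0,0,0],"turn": 0,"claw": 5},
    {"translation": [0,0,0],"turn": 0,"claw": 5},
    {"translation": [0,0,0],"turn": 0,"claw": 5},
  ],
)

```text
clock: 8.9
eef_pos: [0.4597, -0.102, 0.0369]
tcp_rot: [0.0, -0.068, 0.998, -0.0]
ft_force: [-2.0, 0.6, 6.2]
opening: 0.677
grasp_force: 62.6
```

Emit:
step_arm(
  plan=[
    {"translation": [0,0,0.3],"turn": 0,"claw": 5},
    {"translation": [0,0,0.7],"turn": 0,"claw": 5},
    {"translation": [0,0,1.5],"turn": 0,"claw": 5},
    {"translation": [0,0,2.5],"turn": 0,"claw": 5},
    {"translation": [0,0,2.5],"turn": 0,"claw": 5},
    {"translation": [0,0,0],"turn": 0,"claw": 5},
  ],
)

```text
clock: 9.65
eef_pos: [0.4607, -0.1024, 0.113]
tcp_rot: [0.002, -0.068, 0.998, -0.001]
ft_force: [0.6, 0.4, -3.5]
opening: 0.681
grasp_force: 64.5
```

Run:
```python
from h import *
w=capture('wrist');t=capture('scene')
save('w4.png',np.hstack([cv2.resize(w,(400,300)),cv2.resize(t[140:350,220:500],(400,300))]))
```

```text
(no output)
```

View pics/w4.png

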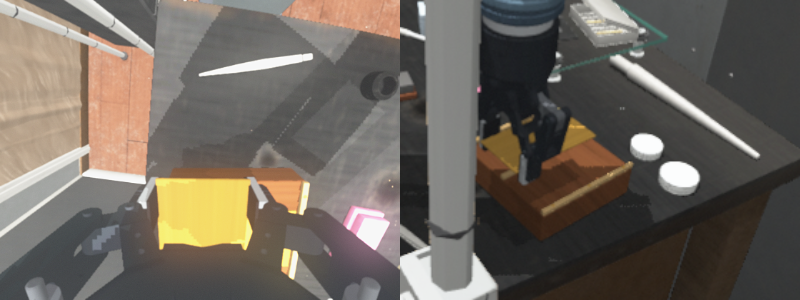

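Pinched and lifted: the plate is level between the fingers. Now I'll carry it over the stone.

Emit:
step_arm(
  plan=[
    {"translation": [-0.2,1.0,0.5],"turn": -0.1,"claw": 5},
    {"translation": [-0.4,2.0,0.5],"turn": -0.2,"claw": 5},
    {"translation": [-0.5,2.4,0.5],"turn": -0.2,"claw": 5},
    {"translation": [-0.5,2.4,0],"turn": -0.2,"claw": 5},
    {"translation": [-0.5,2.4,0],"turn": -0.2,"claw": 5},
    {"translation": [-0.5,2.4,0],"turn": -0.2,"claw": 5},
    {"translation": [-0.5,2.4,0],"turn": -0.2,"claw": 5},
    {"translation": [-0.5,2.4,0],"turn": -0.2,"claw": 5},
    {"translation": [-0.5,2.4,0],"turn": -0.2,"claw": 5},
    {"translation": [-0.5,2.4,0],"turn": -0.2,"claw": 5},
    {"translation": [-0.5,2.4,0],"turn": -0.2,"claw": 5},
    {"translation": [-0.5,2.4,0],"turn": -0.2,"claw": 5},
    {"translation": [-0.5,2.4,0],"turn": -0.2,"claw": 5},
    {"translation": [-0.5,1.7,0],"turn": -0.2,"claw": 5},
    {"translation": [-0.4,1.0,0],"turn": -0.08,"claw": 5},
    {"translation": [0,0,0],"turn": 0,"claw": 5},
    {"translation": [0,0,0],"turn": 0,"claw": 5},
  ],
)

```text
clock: 11.88
eef_pos: [0.3893, 0.2188, 0.1262]
tcp_rot: [-0.0, 0.078, 0.997, -0.0]
ft_force: [0.4, -0.0, -2.2]
opening: 0.678
grasp_force: 64.5
```

Run:
```python
from h import *
cal=get_calibration('top')
print(onz(cal,[[152,245],[150,265],[140,220]],.04).round(3),onz(cal,[[152,245]],.0).round(3))
a=capture('top');w=capture('wrist')
save('x5.png',np.hstack([cv2.resize(a[160:300,60:320],(400,215)),cv2.resize(w,(400,300))[:215]]) if 0 else np.vstack([cv2.resize(a[160:300,60:320],(520,280)),cv2.resize(w,(520,310))]))
```

```text
[[0.439 0.3   0.04 ]
 [0.402 0.303 0.04 ]
 [0.487 0.322 0.04 ]] [[0.44  0.312 0.   ]]
```

View pics/x5.png

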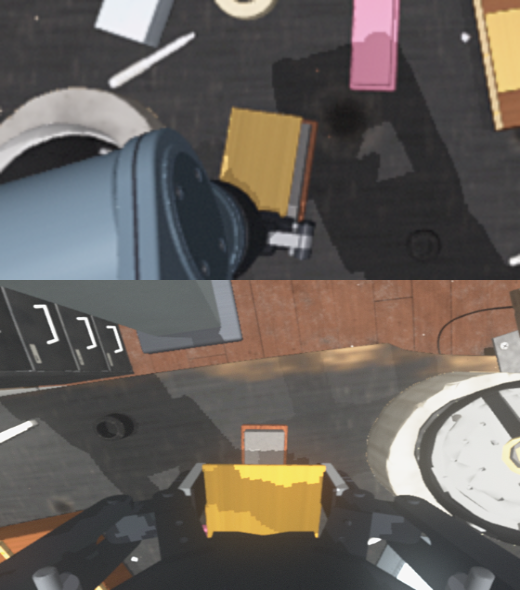

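The plate is held over the stone and lined up with it: in the wrist view the stone's near end is at column 264 and the plate's middle is at 264. The drum is clear. I'll measure the stone's near edge from close up.

Run:
```python
from h import *
cal=get_calibration('wrist');a=capture('wrist');hsv=cv2.cvtColor(a,cv2.COLOR_RGB2HSV).astype(int)
for x in (272,285,298):
    print(x,[(y,*hsv[y,x]) for y in range(192,254,2)])
print({y:onz(cal,[[285,y]],.024)[0,:2].round(4).tolist() for y in range(198,218,3)})
row=225;print([(x,*hsv[row,x]) for x in range(254,320,2)])
print({x:onz(cal,[[x,row]],.024)[0,:2].round(4).tolist() for x in range(258,316,8)}, readout.observe()['eef_pos'])
```

```text
272 [(192, np.int64(60), np.int64(3), np.int64(93)), (194, np.int64(6), np.int64(27), np.int64(94)), (196, np.int64(10), np.int64(128), np.int64(143)), (198, np.int64(10), np.int64(143), np.int64(202)), (200, np.int64(10), np.int64(140), np.int64(202)), (202, np.int64(8), np.int64(78), np.int64(131)), (204, np.int64(23), np.int64(18), np.int64(112)), (206, np.int64(17), np.int64(13), np.int64(180)), (208, np.int64(20), np.int64(12), np.int64(189)), (210, np.int64(16), np.int64(17), np.int64(194)), (212, np.int64(18), np.int64(13), np.int64(189)), (214, np.int64(18), np.int64(16), np.int64(192)), (216, np.int64(14), np.int64(17), np.int64(196)), (218, np.int64(14), np.int64(17), np.int64(193)), (220, np.int64(18), np.int64(13), np.int64(189)), (222, np.int64(17), np.int64(19), np.int64(190)), (224, np.int64(16), np.int64(17), np.int64(191)), (226, np.int64(12), np.int64(17), np.int64(193)), (228, np.int64(15), np.int64(14), np.int64(186)), (230, np.int64(18), np.int64(16), np.int64(203)), (232, np.int64(16), np.int64(18), np.int64(158)), (234, np.int64(16), np.int64(26), np.int64(148)
[... 4897 characters left out ...]
), np.int64(18), np.int64(193)), (302, np.int64(17), np.int64(18), np.int64(197)), (304, np.int64(13), np.int64(19), np.int64(191)), (306, np.int64(9), np.int64(107), np.int64(188)), (308, np.int64(10), np.int64(137), np.int64(199)), (310, np.int64(14), np.int64(48), np.int64(101)), (312, np.int64(16), np.int64(42), np.int64(103)), (314, np.int64(10), np.int64(37), np.int64(104)), (316, np.int64(11), np.int64(40), np.int64(103)), (318, np.int64(9), np.int64(35), np.int64(102))]
{258: [0.3966, 0.1957], 266: [0.3977, 0.2023], 274: [0.3987, 0.209], 282: [0.3997, 0.2156], 290: [0.4008, 0.2222], 298: [0.4018, 0.2288], 306: [0.4029, 0.2354], 314: [0.4039, 0.242]} [0.38963974 0.21863421 0.1262939 ]
```

Emit:
step_arm(
  plan=[
    {"translation": [0.3,-0.1,-2],"turn": 0,"claw": 5},
    {"translation": [0.23,-0.06,-3],"turn": 0,"claw": 5},
    {"translation": [0,0,-2.5],"turn": 0,"claw": 5},
    {"translation": [0,0,-1.5],"turn": 0,"claw": 5},
    {"translation": [0,0,-0.8],"turn": 0,"claw": 5},
    {"translation": [0,0,-0.3],"turn": 0,"claw": 5},
    {"translation": [0,0,-0.2],"turn": 0,"claw": 5},
    {"translation": [0,0,0],"turn": 0,"claw": 5},
  ],
)

```text
clock: 13.02
eef_pos: [0.3951, 0.2176, 0.0237]
tcp_rot: [0.0, 0.078, 0.997, 0.0]
ft_force: [1.2, -0.4, -1.7]
opening: 0.677
grasp_force: 64.5
```

Emit:
step_arm(
  plan=[
    {"translation": [0,0,-0.3],"turn": 0,"claw": 5},
    {"translation": [0,0,-0.2],"turn": 0,"claw": 5},
    {"translation": [0,0,-0.1],"turn": 0,"claw": 5},
    {"translation": [0,0,0],"turn": 0,"claw": 5},
  ],
)

```text
clock: 13.52
eef_pos: [0.3947, 0.2176, 0.0173]
tcp_rot: [-0.0, 0.078, 0.997, -0.0]
ft_force: [-0.3, -0.5, -1.3]
opening: 0.672
grasp_force: 64.6
```

Emit:
step_arm(
  plan=[
    {"translation": [0,0,-0.1],"turn": 0,"claw": 5},
    {"translation": [0,0,-0.1],"turn": 0,"claw": 5},
    {"translation": [0,0,0],"turn": 0,"claw": 5},
  ],
)

```text
clock: 13.9
eef_pos: [0.3949, 0.2176, 0.0165]
tcp_rot: [0.0, 0.078, 0.997, 0.0]
ft_force: [-4.2, -2.1, 14.4]
opening: 0.679
grasp_force: 65.6
```

Contact with the stone. Release and withdraw upward.

Emit:
step_arm(
  plan=[
    {"translation": [0,0,0.1],"turn": 0,"claw": 5},
    {"translation": [0,0,0],"turn": 0,"claw": 6.5},
    {"translation": [0,0,0],"turn": 0,"claw": 7.3},
    {"translation": [0,0,0],"turn": 0,"claw": 7.6},
    {"translation": [0,0,0],"turn": 0,"claw": 7.6},
    {"translation": [0,0,0],"turn": 0,"claw": 7.6},
    {"translation": [0,0,1],"turn": 0,"claw": 7.6},
    {"translation": [0,0,3],"turn": 0,"claw": 7.6},
    {"translation": [0,0,4],"turn": 0,"claw": 7.6},
    {"translation": [-0.5,0,5],"turn": 0,"claw": 7.6},
    {"translation": [-0.5,0,5],"turn": 0,"claw": 7.6},
    {"translation": [-1,0,2],"turn": 0,"claw": 7.6},
    {"translation": [0,0,0],"turn": 0,"claw": 7.6},
    {"translation": [0,0,0],"turn": 0,"claw": 7.6},
  ],
)

```text
clock: 15.65
eef_pos: [0.3743, 0.2174, 0.2156]
tcp_rot: [-0.0, 0.078, 0.997, -0.0]
ft_force: [-0.2, -0.7, -0.2]
opening: 0.893
grasp_force: 0.0
```

Run:
```python
from h import *
cal=get_calibration('wrist');w=capture('wrist');a=capture('top')
save('f.png',np.vstack([cv2.resize(a[160:300,60:320],(520,280)),cv2.resize(w,(414,310),) if 0 else cv2.resize(w,(520,310))]))
hsv=cv2.cvtColor(w,cv2.COLOR_RGB2HSV).astype(int)
m=((abs(hsv[...,0]-22)<6)&(hsv[...,1]>110)&(hsv[...,2]>120)).astype(np.uint8)
m=cv2.morphologyEx(m,cv2.MORPH_OPEN,np.ones((5,5)))
c=max(cv2.findContours(m,0,2)[0],key=cv2.contourArea)
q=onz(cal,c.reshape(-1,2),.027)[:,:2];print(cv2.minAreaRect((q*1000).astype(np.float32)))
s=readout.observe();print(s['ft_force'],s['grasp_force'],s['clock'])
```

```text
((452.25665283203125, 207.7094268798828), (61.546749114990234, 72.15813446044922), 81.12297821044922)
[ 0.07720952  0.00146863 -0.53359577] 0.0 15.75
```

View pics/f.png

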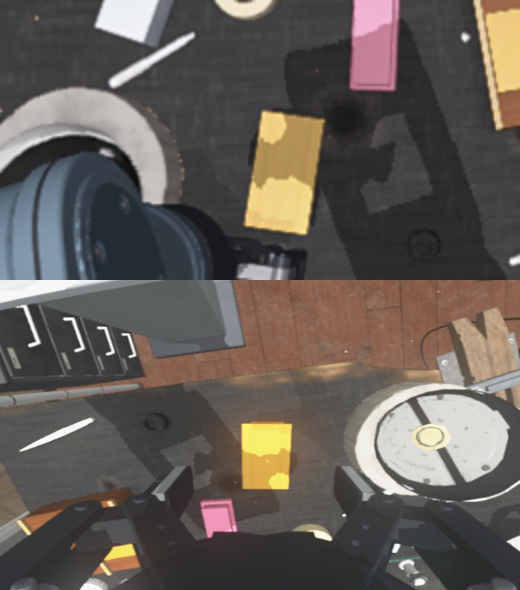

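The plate lies on the stone. In the top view it's centred at full-image pixel (202,246), against (201,246) for the stone earlier, and aligned with it. The gripper is clear, so I'm handing in.

```bash
python3 -c "
from station import r
print(r.finish_job())"
```

```text
the job is handed in; nothing more can be done
None
```

I handed in the job at about 16 s on the robot's clock: the long plate lies flat, centred and lengthwise on the oilstone, released; the short plate stayed in its lane. No verdict came back, so this rests on the last camera view.

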